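# Zero the bench pump gauge, free the handle and hold it at full stretch

### The job

Get the bench pump ready for its first stroke: on the gauge at its foot press the large round power key and then the oblong zero key, each fully down and let up again, and leave the small round units key between them alone. Then press the steel release button on top of the pump's latch block, so that the T-handle springs free, take the handle and draw it straight up past the first stop until both telescoping sections are out and it comes up against the second stop. Finish still holding it there at full stretch, because it is drawn back down if you let go, and do not shift the things lying about on the board.

Things in the scene. Friction and masses are not known exactly. Their poses are not given: they have to be found in the camera images.
- pump: Upright two-stage bench pump, fixed: aluminium foot (held by a toggle clamp and a cleat on a plywood board), steel barrel 39 mm in diameter, collar 48 mm in diameter with its top at z = 132 mm. Origin: on the barrel's axis under the foot, 12 mm above the table; z up. -x points from the barrel to the gauge pod on the foot, +x to the latch block at the collar, +y to the toggle clamp (45 mm high).
- gauge_pod (a point): Centre of the top of the grey gauge pod on the pump's foot, 54 mm above the table, 106 mm from the barrel's axis. The pod is 76 mm (pump x) by 126 mm (y). Its display is on the side nearer the barrel; the three keys stand in a row along y, 20 mm from the centre on the side away from the barrel.
- power_key_top (a point): Centre of the top face of the power key: the large round rubber key, 18 mm in diameter, at y = +38 mm in the pump's frame. It stands 7 mm above the pod, travels 5 mm straight down and springs back; it starts to move at about 1 N and is fully down at 3.5 N. z up.
- unit_key_top (a point): Centre of the top face of the units key: the small round rubber key, 10 mm in diameter, midway between the other two. Same height, travel and spring. Not to be pressed.
- zero_key_top (a point): Centre of the top face of the zero key: the oblong rubber key, 11 by 24 mm (long along the pump's y), at y = -38 mm in the pump's frame. Same height, travel and spring.
- key_power (a joint): How far the power key is down, m: 0 up, 0.005 fully down.
- key_unit (a joint): How far the units key is down, m: 0 up, 0.005 fully down.
- key_zero (a joint): How far the zero key is down, m: 0 up, 0.005 fully down.
- latch_block (a point): Centre of the top of the aluminium latch block at the collar, 158 mm above the table. The block is 58 mm (pump x, from 24 to 82 mm off the barrel's axis) by 26 mm. A steel bolt 14 mm wide stands 10 mm above it, 22 to 46 mm from the axis, with its tip over the catch disc below the handle.
- lock_top (a point): Centre of the top face of the release button: round, steel, 18 mm in diameter, standing 10 mm above the latch block, 68 mm from the barrel's axis. It travels 6 mm straight down, is fully down at about 4.5 N and springs back. Pressed fully it draws back the bolt and the handle springs up 10 to 17 mm by itself and stays free.
- lock (a joint): How far the release button is down, m: 0 up, 0.006 fully down; the handle comes free at about 0.004.
- handle: Black T-handle: round bar 112 mm long, 26 mm in diameter, on the pump's rod. Origin: centre of the bar, on the barrel's axis; y runs along the bar, z up. Locked down it is 190 mm above the table. 29 mm below it is the top of a steel catch disc 52 mm in diameter. The bar swivels stiffly 0.5 rad either way about the barrel (0: across the line from gauge to latch). With the rod it weighs 2 to 3 N.
- rod (a joint): Draw of the rod out of the sleeve (first section), m: 0 locked down, 0.065 at the first stop. A spring pulls it back to 10 to 20 mm: at the first stop it takes about 8 N to hold.
- sleeve (a joint): Draw of the sleeve out of the barrel (second section), m: 0 fully in, 0.065 at the second stop. It is stiff, about 11 N in all, so it starts only once the rod has reached the first stop, and it stays where it is left. At the second stop the handle stands 130 mm above its locked height.
- cup: Bystander: white ceramic cup of cone nuts, 68 mm in diameter, 62 mm high, on the board. Origin: centre of its underside.
- valve_tool: Bystander: brass valve tool, 57 mm long, 16 mm high, on the board. Origin: underside.
- tread_block: Bystander: rubber pedal tread block, 90 by 26 by 21 mm, on the board. Origin: underside.
- tyre_lever: Bystander: plastic tyre lever, 95 by 18 by 10 mm, on the board. Origin: underside.
- caliper: Bystander: bicycle brake caliper lying flat on the board, about 75 by 90 mm, up to 26 mm high. Origin: underside.

How it is judged:
By the outcome, as a careful person would: the job done as asked, in the order asked, and still so for the second after the job is handed in, while the arm keeps its last pose, push and grip.
It also fails if it takes over 54 s, if anything falls off the work surface, if the arm or the gripper's body presses on something with over 40 N, if the wrist force passes 120 N, or if a joint passes its speed limit or range.

### The arm

A 7-joint arm with a two-finger parallel gripper is mounted at the origin on the work surface. World frame = base frame: x ahead of the robot, y to its left, z up, the work surface at z = 0. Lengths are in m, angles in degrees, forces in N, time in s.
With the tool pointing down it reaches from about 0.4 to 0.9 m from the base axis. Payload 5.5 kg.
Tool frame: the origin (TCP) lies at the very end of the fingers, on their centre line; the grasp point (between the pads) lies 19 mm behind it (r.hold_point_z is the distance from the TCP to the grasp point, in m); y points along the fingers, x is the direction in which the jaws open and shut, and the axes are right-handed (so a half turn about y gives the same grasp; the last joint's range is limited). The gripper opens to 85 mm and grips with 20 to 120 N. Pads are 22 mm wide; open, the fingers measure 114 mm over their backs; the gripper's body (76 mm by 85 mm) begins 54 mm behind the grasp point. The pads swing forward as they close: fully open they stand 13 mm farther back than shut.
Start: joints at [86.299, 28.699, -24.465, 88.831, 12.651, 65.22, -12.049], TCP at [0.209, -0.615, 0.231] pointing down, gripper open.
Joint ranges: [-164.97, 164.97], [-17.58, 116.51], [-87.97, 89.64], [11.32, 138.91], [-80.73, 260.73], [10.89, 115.49], [-147.41, 147.41]. Speed limits (degrees/s): [147.25, 147.25, 180, 180, 180, 180, 180].

### API

Orientations are given as a 3x3 rotation matrix whose columns are the frame's x, y, z axes.
In Python, from workcell import r gives the robot as it stands.
- The arm moves only by the tool servo_tool, never from a script. Its argument "plan" is a list of rows, each a list of 2 entries, a list of its own where there are three numbers: the shift along the tool's x, y, z in m, then the turn about the tool's y in degrees. A call has 1 to 12 rows; each row shifts and turns the commanded pose from where the row before left it, along the tool's axes as they then stand; what a row does not reach is not made up. A row lasts 1/10 s, in which the tool goes at most 50 mm and 8.59 degrees, less where a joint would pass 70% of its speed; a pose out of reach is approached as far as the arm can. A call is refused whole if a number of a shift passes 0.05 or a number of a turn 8.59, either way. A call with a gripper value outside its range is refused whole. "claw" is the finger opening in m, from 0 to 0.0854, set as the call begins (left out, the last holds). The fingers move at their own pace and stop on an object; "grip_force" is the grip in N (left out, the last holds). Time passes only in rows, so rows that do not move let the fingers close. It gives the time, the measured TCP pose, the force and the opening at its end, in the units of the state.
- r.get_obs(): the state, without advancing time (a new reading comes with each control period).
- r.read_camera(name): name is "scene" or "top" or "wrist"; returns a dict with "color" (400x640x3 uint8, red, green, blue), "z_map" (400x640 float32, m along the optical axis (not along the pixel's ray), 0 where there is no reading), "camera_matrix" (3x3 intrinsics, pixels), "camera_from_world" (4x4, takes a point from world to camera coordinates); the wrist camera has in their place "T_tool_cam" (4x4, takes a point from camera to tool coordinates, whose origin is the TCP and whose axes are the tool frame's). Camera axes: x right, y down, z forward; pixel columns grow to the right and rows downward; lengths in m; the calibration is good to about 2 mm. A picture is of the moment at which its call begins: read the wrist's pose just before it.
- r.hand_in(): hands the job in, once; it reports no verdict.
The state is a dict: "clock": time; "joint_pos": joint angles; "joint_velocities": joint speeds; "joint_efforts": joint torques, N m; "ee_pos": TCP position; "tool_rot": TCP orientation; "ft_force": force on the tool from outside, world axes, zero at the start; "moment": the same for the moment, N m; "width": finger opening in m.
Only numpy, scipy, OpenCV 4.12 (cv2) and the standard library are available. Lean on these libraries where they do the work, as an engineer would, in place of code of your own. Each camera call takes 0.05 s, during which the arm holds its last target. There are 200 camera calls.

## Working session

There is one attempt and no reset: what is moved stays moved. The work goes in short steps, Python scripts to look and compute and a tool call to move; the robot and the scene stay as the last step left them, time stands still between calls to the robot, and variables do not carry over. Pictures are saved under pics/ and viewed, about 8 in all and at most 12, crops included, and the job is handed in when it is done.

Besides the shell and the picture viewer there is one more tool, called after "Call:" as a command line: name --argument value ..., lists and objects as JSON in quotes. servo_tool: Moves the arm, as the interface text tells. Its arguments: {"type":"object","properties":{"plan":{"type":"array","items":{"type":"array"}},"claw":{"type":"number"},"grip_force":{"type":"number"}},"required":["plan"]}

```bash
ls; mkdir -p pics; cat > h.py <<'E'
import numpy as np, cv2
from workcell import r
np.set_printoptions(precision=4, suppress=True)
def snap(n, f=None):
    o=r.get_obs(); c=r.read_camera(n)
    if f: cv2.imwrite('pics/'+f, c['color'][:,:,::-1])
    K=np.array(c['camera_matrix'])
    if n=='wrist':
        T=np.eye(4);T[:3,:3]=o['tool_rot'];T[:3,3]=o['ee_pos']; W=T@np.array(c['T_tool_cam'])
    else: W=np.linalg.inv(np.array(c['camera_from_world']))
    return c,K,W,o
def cloud(c,K,W):
    z=c['z_map']; v,u=np.mgrid[:z.shape[0],:z.shape[1]]
    P=np.stack([(u-K[0,2])/K[0,0]*z,(v-K[1,2])/K[1,1]*z,z],-1)
    P=P@W[:3,:3].T+W[:3,3]; P[z==0]=np.nan; return P
def ray(K,W,u,v,h):
    d=W[:3,:3]@np.array([(u-K[0,2])/K[0,0],(v-K[1,2])/K[1,1],1]); return W[:3,3]+d*(h-W[2,3])/d[2]
E
python3 - <<'E'
from h import *
o=r.get_obs(); print(o, r.hold_point_z)
for n in('scene','top'):
    c,K,W,_=snap(n,n+'1.png'); P=cloud(c,K,W); np.savez('/tmp/'+n,P=P,K=K,W=W,c=c['color']); print(n,W[:3],K)
E
```

```text
pics
{'clock': 0.0, 'joint_pos': array([ 86.2982,  28.7526, -24.4537,  88.8919,  12.6509,  65.2203,
       -12.0496]), 'joint_velocities': array([ 0.032 ,  0.0134, -0.0163,  0.0084, -0.0676,  0.0917,  0.0174]), 'joint_efforts': array([  0.0011, -56.9529,  -5.8162, -28.0943,   0.0105,   0.0118,
        -0.    ]), 'ee_pos': array([ 0.209 , -0.6147,  0.2303]), 'tool_rot': array([[ 0.322 , -0.0006,  0.9467],
       [-0.9467,  0.0019,  0.322 ],
       [-0.0019, -1.    ,  0.0001]]), 'ft_force': array([-0.5741, -1.43  ,  0.6436]), 'moment': array([-0.0048, -0.0235,  0.0432]), 'width': 0.0854443738656892} 0.0187
scene [[ 0.1512  0.6313 -0.7607  1.1985]
 [ 0.9884 -0.0871  0.1242 -0.0237]
 [ 0.0121 -0.7707 -0.6371  0.6393]] [[414.1219   0.     316.4721]
 [  0.     414.1219 199.695 ]
 [  0.       0.       1.    ]]
top [[ 0.013  -0.9834  0.1807  0.4471]
 [-0.9994 -0.0186 -0.0295  0.0729]
 [ 0.0323 -0.1802 -0.9831  0.8937]] [[389.0338   0.     324.1323]
 [  0.     389.0338 195.4063]
 [  0.       0.       1.    ]]
```

View images.

View pics/scene1.png

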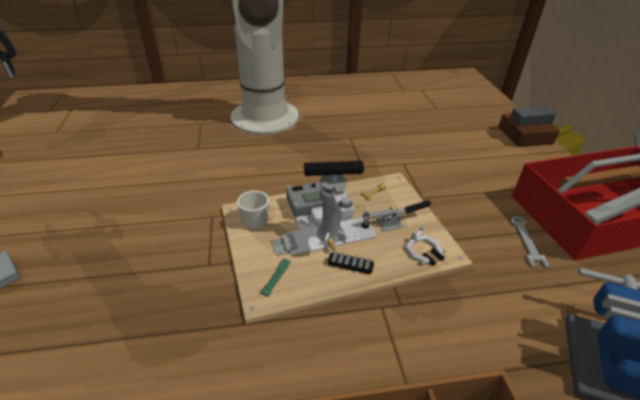

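View pics/top1.png

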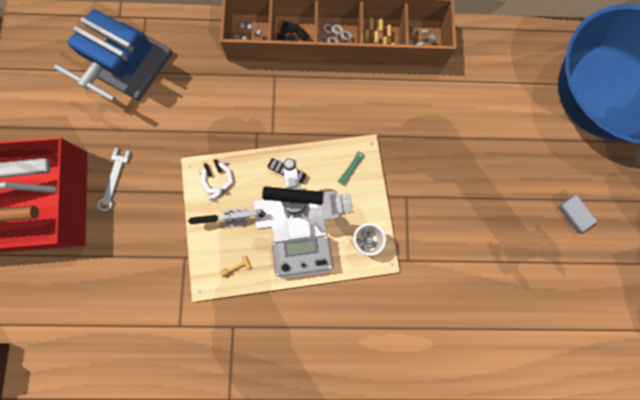

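```bash
python3 - <<'E'
from h import *
for n in('top','scene'):
    d=np.load('/tmp/%s.npz'%n); P,K,W,c=d['P'],d['K'],d['W'],d['c']
    m=(P[...,2]>.165)&(P[...,2]<.22)&(np.hypot(P[...,0]-.47,P[...,1]-.1)<.2)&(c.max(-1)<70)
    q,l,s,_=cv2.connectedComponentsWithStats(m.astype(np.uint8)); k=1+s[1:,4].argmax(); m=l==k
    v,u=np.nonzero(m); Q=P[m]; top=np.percentile(Q[:,2],[5,50,95,99])
    rc=cv2.minAreaRect(np.stack([u,v],-1).astype(np.float32)); print(n,'handle',s[k],rc,top)
    cen=ray(K,W,*rc[0],.19); print('c',cen)
    X=Q[:,:2]-Q[:,:2].mean(0); w,V=np.linalg.eigh(X.T@X); a=V[:,1]; a*=np.sign(a[1]); print('axis',a,np.degrees(np.arctan2(-a[0],a[1])), np.ptp(X@a), Q.mean(0))
d=np.load('/tmp/top.npz'); P,K,W,c=d['P'],d['K'],d['W'],d['c']
# pod top
m=(abs(P[...,2]-.054)<.006)&(P[...,0]<.47)&(c.max(-1).astype(int)-c.min(-1)<30)
q,l,s,ce=cv2.connectedComponentsWithStats(m.astype(np.uint8)); k=1+s[1:,4].argmax()
v,u=np.nonzero(l==k); rc=cv2.minAreaRect(np.stack([u,v],-1).astype(np.float32)); print('pod',rc, ray(K,W,*rc[0],.054), [ray(K,W,*p,.054)[:2] for p in cv2.boxPoints(rc)], np.median(P[l==k],0))
g=c.max(-1)
mm=(g<60)&(l!=0)*1>0
x0,y0,w,h=s[k][:4]; sub=np.zeros_like(g); sub[y0:y0+h,x0:x0+w]=g[y0:y0+h,x0:x0+w]<60
q,l2,s2,c2=cv2.connectedComponentsWithStats(sub)
for i in range(1,q):
    if s2[i,4]>5: print('dark',s2[i],c2[i],ray(K,W,*c2[i],.061), np.nanmedian(P[l2==i],0))
# points above .15 not dark (latch)
m=(P[...,2]>.14)&(P[...,2]<.185)&(c.max(-1)>70)&(np.hypot(P[...,0]-.47,P[...,1]-.1)<.15)
q,l,s,ce=cv2.connectedComponentsWithStats(m.astype(np.uint8))
for i in range(1,q):
    if s[i,4]>5: print('latch',s[i],ce[i],np.median(P[l==i],0),P[l==i].min(0),P[l==i].max(0))
cr=c[140:290,180:400]; cv2.imwrite('pics/topcrop.png',cv2.resize(cr,(792,540),interpolation=cv2.INTER_CUBIC)[:,:,::-1])
E
```

```text
top handle [263 187  60  17 721] ((292.3606872558594, 195.7184295654297), (59.13027572631836, 13.119108200073242), 4.635463237762451) [0.1951 0.2013 0.2041 0.205 ]
c [0.5747 0.1101 0.19  ]
axis [0.07   0.9975] -4.014490403128158 0.10651953169830622 [0.5733 0.1091 0.2006]
scene handle [304 160  60  22 806] ((333.6311340332031, 171.05738830566406), (19.589641571044922, 59.28106689453125), 87.0643310546875) [0.1799 0.1974 0.2041 0.2049]
c [0.5838 0.1081 0.19  ]
axis [0.0669 0.9978] -3.8370769024184237 0.1105973422192322 [0.5831 0.1076 0.1955]
pod ((302.5, 266.0), (20.0, 59.0), 90.0) [0.4483 0.0916 0.054 ] [array([0.4684, 0.1547]), array([0.4702, 0.0292]), array([0.4283, 0.0288]), array([0.4268, 0.1532])] [0.4521 0.099  0.0531]
dark [317 261   9   4  28] [320.9286 262.2857] [0.4565 0.0528 0.061 ] [0.4571 0.0526 0.0606]
dark [283 265   6   6  28] [285.3571 267.4643] [0.4448 0.1273 0.061 ] [0.4448 0.1279 0.0604]
latch [285 176  19  14 167] [292.4132 182.4192] [0.6058 0.1125 0.1612] [0.5936 0.0916 0.1402] [0.6196 0.1272 0.1707]
latch [281 202  26  11 176] [293.1193 206.3239] [0.5602 0.1097 0.1608] [0.5505 0.0853 0.1402] [0.5679 0.1331 0.1736]
```

View pics/topcrop.png

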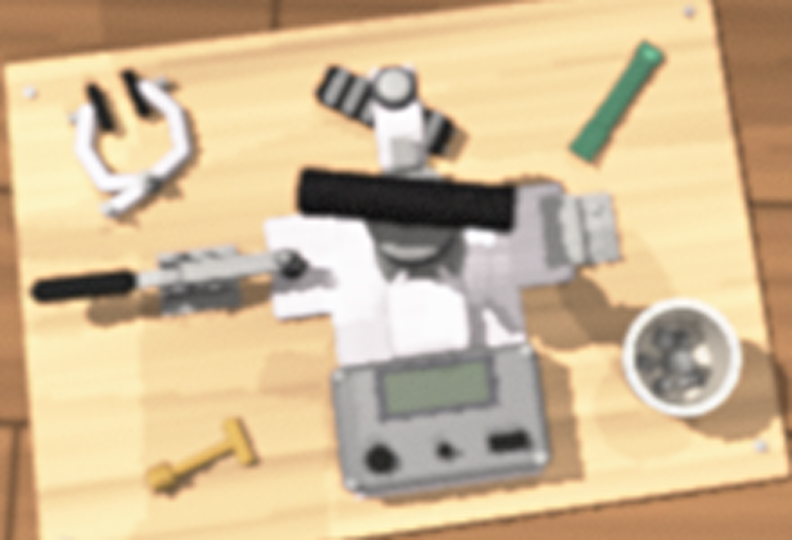

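Call:
servo_tool --plan '[[[-0.027,-0.007,0.0345],0],[[-0.027,-0.007,0.0345],0],[[-0.027,-0.007,0.0345],0],[[-0.027,-0.007,0.0345],0],[[-0.027,-0.007,0.0345],0],[[-0.027,-0.007,0.0345],0],[[-0.027,-0.007,0.0345],0],[[-0.027,-0.007,0.0345],0],[[-0.027,-0.007,0.0345],0],[[-0.027,-0.007,0.0345],0]]' --claw 0

```text
clock: 1.1
ee_pos: [0.4494, -0.247, 0.3014]
tool_rot: [[0.322, -0.0, 0.947], [-0.947, -0.0, 0.322], [0.0, -1.0, -0.0]]
ft_force: [0.1, -0.3, -0.2]
width: 0.0001
```

Call:
servo_tool --plan '[[[-0.038,0,0.013],0],[[-0.038,0,0.013],0],[[-0.038,0,0.013],0],[[-0.038,0,0.013],0],[[-0.038,0,0.013],0],[[-0.038,0,0.013],0],[[-0.038,0,0.013],0],[[-0.038,0,0.013],0],[[0,0,0],5],[[0,0,0],5],[[0,0,0],0],[[0,0,0],0]]'

```text
clock: 2.3
ee_pos: [0.4493, 0.0725, 0.3011]
tool_rot: [[0.155, -0.0, 0.988], [-0.988, -0.0, 0.155], [0.0, -1.0, -0.0]]
ft_force: [-0.2, 0.7, -0.5]
width: -0.0003
```

```bash
python3 - <<'E'
from h import *
c,K,W,o=snap('wrist','w1.png'); print(o['ee_pos'],o['tool_rot'],o['joint_pos'],o['ft_force'],W,K); P=cloud(c,K,W); np.savez('/tmp/w1',P=P,K=K,W=W,c=c['color'])
E
```

```text
[0.4493 0.0725 0.3011] [[ 0.1548 -0.0004  0.988 ]
 [-0.988  -0.0001  0.1548]
 [ 0.0001 -1.     -0.0005]] [ 37.0064   6.1616 -52.3741 109.8642   5.3198  66.482  -98.4337] [-0.1877  0.7161 -0.4514] [[ 0.1559 -0.9461 -0.2839  0.5216]
 [-0.9878 -0.1493 -0.0447  0.0838]
 [-0.0001  0.2874 -0.9578  0.4437]
 [ 0.      0.      0.      1.    ]] [[299.9143   0.     313.7039]
 [  0.     299.9143 198.8336]
 [  0.       0.       1.    ]]
```

View pics/w1.png

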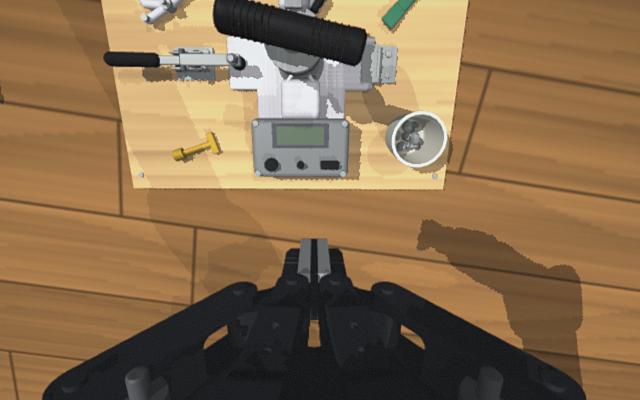

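```bash
cat > m.py <<'E'
from h import *
def keys(c,K,W,P):
    g=c.max(-1); m=((g<70)&(P[...,2]>.045)&(P[...,2]<.075)&(P[...,0]<.475)&(P[...,0]>.4)&(P[...,1]>0.02)&(P[...,1]<.16)).astype(np.uint8)
    q,l,s,ce=cv2.connectedComponentsWithStats(m)
    for i in range(1,q):
        if s[i,4]>15:
            v,u=np.nonzero(l==i); rc=cv2.minAreaRect(np.stack([u,v],-1).astype(np.float32))
            print('key',s[i],rc[0],ray(K,W,*rc[0],.061),'depth med',np.nanmedian(P[l==i],0))
def handle(c,K,W,P,lo=.165,hi=.225):
    m=((P[...,2]>lo)&(P[...,2]<hi)&(np.hypot(P[...,0]-.575,P[...,1]-.11)<.09)&(c.max(-1)<75)).astype(np.uint8)
    q,l,s,ce=cv2.connectedComponentsWithStats(m); k=1+s[1:,4].argmax(); Q=P[l==k]
    z=np.percentile(Q[:,2],98); v,u=np.nonzero(l==k); rc=cv2.minAreaRect(np.stack([u,v],-1).astype(np.float32))
    X=Q[:,:2]-Q[:,:2].mean(0); w,V=np.linalg.eigh(X.T@X); a=V[:,1]*np.sign(V[1,1]); t=Q[:,:2]@a; n=np.array([a[1],-a[0]])
    b=Q[Q[:,2]>z-.004]
    ms=(t.max()+t.min())/2; cen=a*ms+n*np.median(b[:,:2]@n)
    print('handle',s[k],'top z',z,'axis',a,'len',np.ptp(t),'centre',cen,'raycentre',ray(K,W,*rc[0],z-.013))
E
python3 - <<'E'
from m import *
d=np.load('/tmp/w1.npz'); P,K,W,c=d['P'],d['K'],d['W'],d['c']; keys(c,K,W,P); handle(c,K,W,P)
for n in('top','scene'):
    d=np.load('/tmp/%s.npz'%n); P,K,W,c=d['P'],d['K'],d['W'],d['c']; print(n); keys(c,K,W,P); handle(c,K,W,P)
    if n=='top': print('button ray',ray(K,W,290,164.2,.168), P[163:166,288:293,2])
# latch points in scene view
ax=np.array([.9878,.155]);ay=np.array([-.155,.9878]); q=(P[...,:2]-[.5752,.1096]); X=q@ax; Y=q@ay
for h0,h1 in((.160,.175),(.150,.1595)):
    m=(X>.02)&(X<.095)&(abs(Y)<.025)&(P[...,2]>h0)&(P[...,2]<h1); v,u=np.nonzero(m); print(h0,m.sum(),X[m].min(),X[m].max(),Y[m].min(),Y[m].max(),np.median(P[m],0),u.min(),u.max(),v.min(),v.max())
m=(X>.055)&(X<.085)&(abs(Y)<.018)&(P[...,2]>.163)&(P[...,2]<.175); print('button',m.sum(),P[m].mean(0),X[m].mean(),Y[m].mean())
E
```

```text
key [265 158  13  13 135] (271.0, 164.0) [0.4458 0.1276 0.061 ] depth med [0.4452 0.1275 0.0607]
key [297 161   7   8  44] (300.0, 164.5) [0.451  0.0906 0.061 ] depth med [0.4508 0.0902 0.0608]
key [321 161  18   9 150] (329.5, 165.0) [0.4563 0.0529 0.061 ] depth med [0.4566 0.053  0.0607]
handle [ 214    0  153   66 5649] top z 0.20458994253706458 axis [0.0543 0.9985] len 0.11076930866704826 centre [0.5744 0.1092] raycentre [0.5747 0.1116 0.1916]
top
key [316 260  10   5  36] (320.6351623535156, 262.310791015625) [0.4565 0.0534 0.061 ] depth med [0.4571 0.0526 0.0605]
key [282 264   7   7  36] (285.0, 267.0) [0.4458 0.1281 0.061 ] depth med [0.4457 0.128  0.0601]
handle [263 187  60  17 735] top z 0.20449184393568046 axis [0.0671 0.9977] len 0.10702326791583888 centre [0.5754 0.109 ] raycentre [0.5738 0.1098 0.1915]
button ray [0.6401 0.1175 0.168 ] [[0.1689 0.1662 0.1681 0.1673 0.1691]
 [0.1679 0.1664 0.1683 0.1674 0.1689]
 [0.1689 0.1684 0.1677 0.1677 0.1671]]
scene
key [292 186  11   5  41] (297.0, 188.0) [0.4609 0.0515 0.061 ] depth med [0.4596 0.0517 0.0597]
handle [304 160  60  23 838] top z 0.20479908911482753 axis [0.067  0.9978] len 0.11059709638670819 centre [0.5783 0.1085] raycentre [0.5877 0.1073 0.1918]
0.16 192 0.020113356796122698 0.08003260839703176 -0.017051760734817074 0.014877472941613144 [0.6366 0.1158 0.1665] 328 351 184 207
0.15 202 0.020771932231699743 0.08272628413656538 -0.014205488961177978 0.011500496025181304 [0.6327 0.1114 0.1573] 330 353 189 213
button 64 [0.6443 0.1186 0.1674] 0.0696772318957351 -0.0018047481209243314
```

Call:
servo_tool --plan '[[[-0.0115,0.028,0.001],0],[[-0.0115,0.028,0.001],0],[[-0.0115,0.028,0.001],0],[[-0.0115,0.028,0.001],0],[[-0.009,0.028,0.0008],0],[[0,0.028,0],0],[[0,0.028,0],0],[[0,0.028,0],0],[[0,0.01,0],0],[[0,0,0],0],[[0,0,0],0]]'

```text
clock: 3.45
ee_pos: [0.4466, 0.128, 0.0681]
tool_rot: [[0.153, 0.001, 0.988], [-0.988, 0.0, 0.153], [-0.0, -1.0, 0.001]]
ft_force: [0.1, 0.3, 0.6]
width: 0.0002
```

Call:
servo_tool --plan '[[[0,0.004,-0.0005],0],[[0,0.003,0],0],[[0,0.002,0],0],[[0,0.002,0],0],[[0,0.001,0],0],[[0,0,0],0],[[0,0,0],0]]'

```text
clock: 4.15
ee_pos: [0.4463, 0.1276, 0.056]
tool_rot: [[0.153, 0.002, 0.988], [-0.988, -0.0, 0.153], [0.001, -1.0, 0.001]]
ft_force: [-0.7, -1.0, 8.6]
width: 0.0001
```

Call:
servo_tool --plan '[[[0,-0.01,0],0],[[0,-0.02,0],0],[[0,-0.01,0],0],[[0.019,0,-0.0003],0],[[0.019,0,-0.0003],0],[[0.019,0,-0.0003],0],[[0.0183,0,-0.0003],0],[[0,0,0],0],[[0,0.015,0],0],[[0,0.012,0],0],[[0,0,0],0],[[0,0,0],0]]'

```text
clock: 5.35
ee_pos: [0.4552, 0.0539, 0.0681]
tool_rot: [[0.154, -0.001, 0.988], [-0.988, 0.0, 0.154], [-0.001, -1.0, -0.001]]
ft_force: [-0.5, 0.5, 0.7]
width: 0.0001
```

Call:
servo_tool --plan '[[[0.0008,0.004,0.001],0],[[0,0.003,0],0],[[0,0.002,0],0],[[0,0.002,0],0],[[0,0.001,0],0],[[0,0,0],0],[[0,0,0],0]]'

```text
clock: 6.05
ee_pos: [0.4572, 0.0525, 0.0565]
tool_rot: [[0.153, 0.001, 0.988], [-0.988, 0.0, 0.153], [0.0, -1.0, 0.001]]
ft_force: [0.6, 0.6, 3.7]
width: 0.0002
```

Call:
servo_tool --plan '[[[0,0.001,0],0],[[0,0,0],0],[[0,0,0],0]]'

```text
clock: 6.35
ee_pos: [0.4573, 0.0525, 0.056]
tool_rot: [[0.153, 0.001, 0.988], [-0.988, -0.0, 0.153], [0.001, -1.0, 0.001]]
ft_force: [-1.0, -0.5, 9.4]
width: -0.0003
```

Call:
servo_tool --plan '[[[0,-0.015,0],0],[[0,-0.03,0],0],[[0,-0.042,0],0],[[0,-0.042,0],0],[[0,-0.042,0],0],[[0,-0.04,0],0],[[-0.007,0,0.038],0],[[-0.008,0,0.04],0],[[-0.008,0,0.04],0],[[-0.008,0,0.04],0],[[-0.0063,0,0.0387],0],[[0,0,0],0]]'

```text
clock: 7.55
ee_pos: [0.6481, 0.1207, 0.2639]
tool_rot: [[0.153, -0.002, 0.988], [-0.988, 0.003, 0.153], [-0.003, -1.0, -0.001]]
ft_force: [-0.0, 0.1, -1.6]
width: 0.0003
```

```bash
python3 - <<'E'
from m import *
c,K,W,o=snap('wrist','w2.png'); P=cloud(c,K,W); print(o['ee_pos'],o['joint_pos'],o['ft_force'])
m=(P[...,2]>.163)&(P[...,2]<.175)&(np.hypot(P[...,0]-.642,P[...,1]-.119)<.014); print(m.sum(), P[m].mean(0) if m.any() else '')
E
```

```text
[0.6481 0.1207 0.2639] [  19.3728   34.0154  -48.4896   84.7023   25.7941   72.9934 -113.0251] [-0.0155  0.0915 -1.6312]
340 [0.6432 0.12   0.1677]
```

View pics/w2.png

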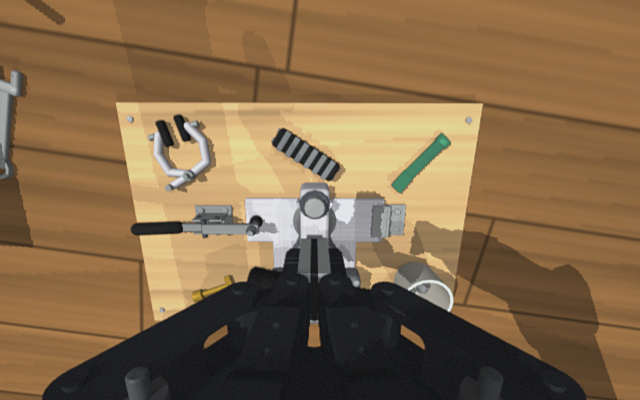

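Call:
servo_tool --plan '[[[0,0.025,-0.0005],0],[[0,0.03,-0.0005],0],[[0,0.025,0],0],[[0,0.01,0],0],[[0,0,0],0],[[0,0.002,0],0],[[0,0.002,0],0],[[0,0.002,0],0],[[0,0.002,0],0],[[0,0.002,0],0],[[0,0.001,0],0],[[0,0,0],0]]'

```text
clock: 8.8
ee_pos: [0.6449, 0.1193, 0.1657]
tool_rot: [[0.153, 0.001, 0.988], [-0.988, 0.0, 0.153], [0.0, -1.0, 0.001]]
ft_force: [-0.4, -0.4, 3.2]
width: -0.0001
```

Call:
servo_tool --plan '[[[0,0.002,0],0],[[0,0.001,0],0],[[0,0.001,0],0],[[0,0,0],0],[[0,0,0],0]]'

```text
clock: 9.3
ee_pos: [0.6449, 0.1193, 0.1621]
tool_rot: [[0.153, 0.001, 0.988], [-0.988, -0.0, 0.153], [0.0, -1.0, 0.001]]
ft_force: [-1.1, -0.6, 7.4]
width: 0.0
```

Call:
servo_tool --plan '[[[0,-0.01,0],0],[[0,-0.02,0],0],[[0,-0.04,0],0],[[0,-0.04,0],0],[[0,-0.03,0],0],[[0,0,0.03],0],[[0,0,0.04],0],[[0,0,0.03],0],[[0,0,0],0]]'

```text
clock: 10.2
ee_pos: [0.7453, 0.1344, 0.2989]
tool_rot: [[0.152, -0.002, 0.988], [-0.988, 0.001, 0.152], [-0.001, -1.0, -0.002]]
ft_force: [-0.3, 0.1, -0.8]
width: 0.0004
```

```bash
python3 - <<'E'
from m import *
for n in('top','scene'):
    c,K,W,o=snap(n,n+'2.png'); P=cloud(c,K,W); print(n,o['ee_pos'],o['ft_force'])
    try: handle(c,K,W,P,.17,.235)
    except Exception as e: print(e)
    if n=='top': a=c['color'][100:300,200:400]
    else: cv2.imwrite('pics/both2.png',np.hstack([cv2.resize(x,(400,400)) for x in (a,c['color'][100:300,230:430])])[:,:,::-1])
E
```

```text
top [0.7453 0.1344 0.2989] [-0.2789  0.1427 -0.772 ]
'dict' object has no attribute 'max'
scene [0.7437 0.1348 0.2993] [0.1136 0.0064 0.517 ]
'dict' object has no attribute 'max'
```

View pics/both2.png

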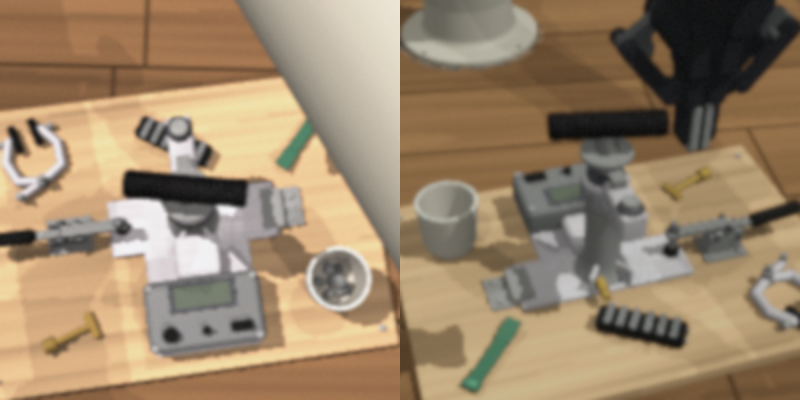

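```bash
python3 - <<'E'
from m import *
for n in('top','scene'):
    c,K,W,o=snap(n); P=cloud(c,K,W); print(n,o['ee_pos']); handle(c['color'],K,W,P,.18,.235)
print(o['joint_pos'])
E
```

```text
top [0.7428 0.135  0.3   ]
handle [262 186  62  17 779] top z 0.21816622886338594 axis [0.0624 0.998 ] len 0.10775653536684363 centre [0.575  0.1088] raycentre [0.5745 0.1097 0.2052]
scene [0.7425 0.135  0.3007]
handle [304 154  61  22 853] top z 0.21827918820680886 axis [0.0629 0.998 ] len 0.11074190436440393 centre [0.5789 0.1086] raycentre [0.5857 0.108  0.2053]
[  11.7899   42.3787  -45.9351   65.2088   29.1173   83.4322 -110.4187]
```

Call:
servo_tool --plan '[[[0,0,0],8.53],[[0,0,0],8.53],[[0,0,0],8.53],[[0,0,0],8.53],[[0,0,0],8.53],[[0,0,0],8.53],[[0,0,0],8.53],[[0,0,0],8.53],[[0,0,0],8.53],[[0,0,0],8.53],[[0,0,0],8.53],[[0,0,0],8.53]]' --claw 0.0854

```text
clock: 11.6
ee_pos: [0.7299, 0.1261, 0.2689]
tool_rot: [[-0.933, -0.076, 0.353], [-0.354, -0.005, -0.935], [0.073, -0.997, -0.023]]
ft_force: [-0.0, -2.3, -3.2]
width: 0.0855
```

Call:
servo_tool --plan '[[[0,0,0],0],[[0,0,0],0],[[0,0,0],0]]'

```text
clock: 11.9
ee_pos: [0.7301, 0.1268, 0.2674]
tool_rot: [[-0.93, -0.079, 0.36], [-0.36, -0.005, -0.933], [0.075, -0.997, -0.023]]
ft_force: [-0.3, 0.4, 0.2]
width: 0.0852
```

```bash
python3 - <<'E'
from m import *
o=r.get_obs(); print(o['ee_pos'],o['tool_rot'],o['joint_pos'],o['joint_velocities'],o['ft_force'])
E
```

```text
[0.7301 0.1268 0.2674] [[-0.9298 -0.0785  0.3597]
 [-0.3604 -0.0053 -0.9328]
 [ 0.0752 -0.9969 -0.0234]] [ -39.8227   48.9109   57.0641   67.6603  -38.422    86.9267 -147.2741] [ 0.6795 -0.9674 -0.3329 -0.4201 -0.6874  0.2361  0.006 ] [-0.3346  0.4022  0.2079]
```

Call:
servo_tool --plan '[[[0,0,0],-8.5],[[0,0,0],-8.5],[[0,0,0],-8.5],[[0,0,0],-8.5],[[0,0,0],-8.5],[[0,0,0],-8.5]]'

```text
clock: 12.5
ee_pos: [0.7306, 0.1267, 0.2691]
tool_rot: [[-0.3, -0.076, 0.951], [-0.953, -0.004, -0.301], [0.027, -0.997, -0.071]]
ft_force: [0.3, 0.4, -0.7]
width: 0.0853
```

```bash
python3 - <<'E'
from m import *
o=r.get_obs(); print(o['ee_pos'],o['tool_rot'],o['joint_pos'],o['joint_velocities'],o['ft_force'])
E
```

```text
[0.7306 0.1267 0.2691] [[-0.3003 -0.076   0.9508]
 [-0.9535 -0.0039 -0.3014]
 [ 0.0266 -0.9971 -0.0713]] [ -35.7512   44.9268   46.5818   67.4603  -30.6385   84.1073 -100.4229] [  7.377   -5.8135 -17.6855  -0.1947  12.9723  -4.1489  76.7773] [ 0.3169  0.3644 -0.7274]
```

Call:
servo_tool --plan '[[[0,0,0],-8.5],[[0,0,0],-8.5],[[0,0,0],-8.5],[[0,0,0],-8.5],[[0,0,0],-8.5],[[0,0,0],-8.5],[[0,0,0],-8.5],[[0,0,0],-8.5],[[0,0,0],-8.5],[[0,0,0],-8.5],[[0,0,0],-8.5],[[0,0,0],-8.5]]'

```text
clock: 13.7
ee_pos: [0.7308, 0.1268, 0.2702]
tool_rot: [[0.993, -0.074, 0.096], [-0.096, -0.005, 0.995], [-0.073, -0.997, -0.012]]
ft_force: [-0.1, -0.3, 0.0]
width: 0.0853
```

Call:
servo_tool --plan '[[[0,0,0],0],[[0,0,0],0]]'

```text
clock: 13.9
ee_pos: [0.7308, 0.1261, 0.2693]
tool_rot: [[0.991, -0.075, 0.107], [-0.108, -0.006, 0.994], [-0.074, -0.997, -0.014]]
ft_force: [-0.1, 0.5, -0.2]
width: 0.0856
```

```bash
python3 - <<'E'
from m import *
o=r.get_obs(); R=o['tool_rot']; print(o['ee_pos'],R,o['joint_pos'],o['ft_force'])
print('yaw',np.degrees(np.arctan2(R[1,0],R[0,0])))
E
```

```text
[0.7308 0.1261 0.2693] [[ 0.9914 -0.0752  0.1073]
 [-0.108  -0.0058  0.9941]
 [-0.0742 -0.9971 -0.0139]] [-25.4497  39.8953  25.1581  66.9697 -16.0819  80.7824  -7.9491] [-0.123   0.5188 -0.1813]
yaw -6.217831311833594
```

Call:
servo_tool --plan '[[[-0.0308,0.0024,-0.0068],0],[[-0.0308,0.0024,-0.0068],0],[[-0.0308,0.0024,-0.0068],0],[[-0.0308,0.0024,-0.0068],0],[[-0.0308,0.0024,-0.0068],0],[[0,0,0],-2.5],[[0,0,0],0],[[0,0,0],0],[[0,0,0],0]]'

```text
clock: 14.8
ee_pos: [0.5741, 0.1082, 0.2679]
tool_rot: [[0.995, -0.077, 0.063], [-0.064, -0.009, 0.998], [-0.076, -0.997, -0.014]]
ft_force: [-0.0, 0.2, -0.2]
width: 0.0856
```

```bash
python3 - <<'E'
from m import *
o=r.get_obs(); R=o['tool_rot']; print(o['ee_pos'],R,o['joint_pos'],o['ft_force'])
print('yaw',np.degrees(np.arctan2(R[1,0],R[0,0])))
G=np.array([.5748,.109,.2055]); T=G+.0187*R[:,1]; print(T, R.T@(T-o['ee_pos']), 'up', R.T@[0,0,1])
c,K,W,o=snap('scene'); P=cloud(c,K,W); handle(c['color'],K,W,P,.18,.222)
E
```

```text
[0.5741 0.1082 0.2679] [[ 0.9951 -0.0769  0.0626]
 [-0.0635 -0.0089  0.9979]
 [-0.0761 -0.997  -0.0137]] [-33.1684  22.5163  26.6135  93.8122 -10.5856  70.6645  -7.6347] [-0.0485  0.1945 -0.2161]
yaw -3.6517487603179686
[0.5734 0.1088 0.1869] [0.0054 0.0808 0.0017] up [-0.0761 -0.997  -0.0137]
handle [304 154  61  22 865] top z 0.21843776382158506 axis [0.0606 0.9982] len 0.11122186132182257 centre [0.5784 0.1089] raycentre [0.5858 0.108  0.2054]
```

Call:
servo_tool --plan '[[[0.0009,0.0135,0.0004],0],[[0.0009,0.0135,0.0004],0],[[0.0009,0.0135,0.0003],0],[[0.0009,0.0135,0.0003],0],[[0.0009,0.0135,0.0002],0],[[0.0009,0.0133,0.0001],0],[[0,0,0],0],[[0,0,0],0]]'

```text
clock: 15.65
ee_pos: [0.5726, 0.1085, 0.1863]
tool_rot: [[0.995, -0.078, 0.061], [-0.062, -0.009, 0.998], [-0.078, -0.997, -0.014]]
ft_force: [0.7, 0.3, -0.3]
width: 0.0855
```

Close on the bar.

Call:
servo_tool --plan '[[[0,0,0],0],[[0,0,0],0],[[0,0,0],0],[[0,0,0],0],[[0,0,0],0],[[0,0,0],0],[[0,0,0],0],[[0,0,0],0]]' --claw 0 --grip_force 90

```text
clock: 16.45
ee_pos: [0.5733, 0.1087, 0.187]
tool_rot: [[0.995, -0.076, 0.061], [-0.062, -0.009, 0.998], [-0.076, -0.997, -0.013]]
ft_force: [2.9, -0.9, 0.3]
width: 0.0235
```

Call:
servo_tool --plan '[[[-0.0002,-0.003,0],0],[[-0.0003,-0.004,-0.0001],0],[[-0.0004,-0.005,-0.0001],0],[[-0.0004,-0.005,-0.0001],0],[[-0.0004,-0.005,-0.0001],0],[[-0.0004,-0.005,-0.0001],0],[[-0.0004,-0.005,-0.0001],0],[[-0.0003,-0.004,0],0],[[0,0,0],0],[[0,0,0],0]]'

```text
clock: 17.45
ee_pos: [0.5731, 0.1086, 0.2227]
tool_rot: [[0.995, -0.077, 0.061], [-0.062, -0.009, 0.998], [-0.076, -0.997, -0.014]]
ft_force: [5.7, 1.1, -3.1]
width: 0.0236
```

```bash
python3 - <<'E'
from m import *
o=r.get_obs(); print(o['ee_pos'],o['ft_force'],o['moment'],o['width'])
c,K,W,o=snap('scene'); a=c['color']; P=cloud(c,K,W); handle(a,K,W,P,.215,.262)
w=snap('wrist')[0]['color']
cv2.imwrite('pics/both3.png',np.hstack([cv2.resize(a[80:240,250:410],(400,400)),cv2.resize(w[120:320,220:420],(400,400))])[:,:,::-1])
E
```

```text
[0.5731 0.1086 0.2227] [ 5.7134  1.1082 -3.1408] [ 0.0907 -1.4719 -0.0077] 0.0235975250658965
handle [304 131  62  30 878] top z 0.2540869603916779 axis [0.0763 0.9971] len 0.10994235731200648 centre [0.5783 0.1085] raycentre [0.5798 0.1077 0.2411]
```

View pics/both3.png

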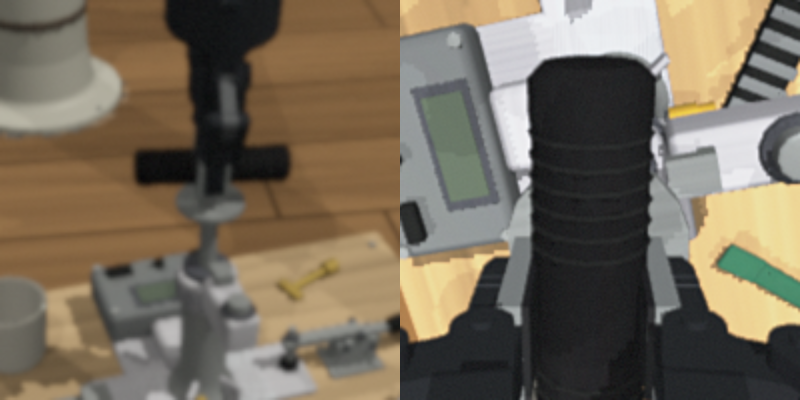

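Call:
servo_tool --plan '[[[0.0003,-0.004,0],0],[[-0.0002,-0.006,-0.0001],0],[[-0.0002,-0.006,-0.0001],0],[[-0.0003,-0.006,-0.0001],0],[[-0.0004,-0.006,-0.0001],0],[[-0.0004,-0.006,-0.0001],0],[[-0.0004,-0.006,-0.0001],0],[[-0.0004,-0.006,-0.0001],0],[[-0.0004,-0.006,-0.0001],0],[[-0.0004,-0.006,-0.0001],0],[[0,0,0],0],[[0,0,0],0]]'

```text
clock: 18.75
ee_pos: [0.5733, 0.1086, 0.2799]
tool_rot: [[0.995, -0.08, 0.061], [-0.062, -0.009, 0.998], [-0.079, -0.997, -0.014]]
ft_force: [2.1, 1.2, -7.4]
width: 0.0234
```

Call:
servo_tool --plan '[[[-0.0003,-0.004,-0.0001],0],[[-0.0003,-0.004,-0.0001],0],[[-0.0003,-0.004,-0.0001],0],[[-0.0003,-0.004,-0.0001],0],[[-0.0002,-0.003,0],0],[[0,0,0],0],[[0,0,0],0]]'

```text
clock: 19.45
ee_pos: [0.5737, 0.1084, 0.3003]
tool_rot: [[0.995, -0.079, 0.061], [-0.062, -0.008, 0.998], [-0.078, -0.997, -0.013]]
ft_force: [-3.6, 2.8, -7.1]
width: 0.0236
```

Call:
servo_tool --plan '[[[-0.0001,-0.002,0],0],[[-0.0001,-0.001,0],0],[[0,0,0],0],[[0,0,0],0]]'

```text
clock: 19.85
ee_pos: [0.5738, 0.1084, 0.3026]
tool_rot: [[0.995, -0.079, 0.061], [-0.062, -0.009, 0.998], [-0.078, -0.997, -0.014]]
ft_force: [-3.2, 3.0, -9.2]
width: 0.0237
```

Call:
servo_tool --plan '[[[-0.0002,-0.001,0],0],[[-0.0002,-0.001,0],0],[[0,0,0],0],[[0,0,0],0],[[0,0,0],0]]'

```text
clock: 20.35
ee_pos: [0.5735, 0.1084, 0.3036]
tool_rot: [[0.995, -0.08, 0.061], [-0.062, -0.01, 0.998], [-0.079, -0.997, -0.014]]
ft_force: [-0.6, 3.7, -23.8]
width: 0.0237
```

```bash
python3 - <<'E'
from m import *
o=r.get_obs(); print(o['ee_pos'],o['ft_force'],o['moment'],o['width'])
c,K,W,o=snap('scene'); a=c['color']; P=cloud(c,K,W); handle(a,K,W,P,.29,.342)
E
```

```text
[0.5735 0.1084 0.3036] [ -0.5659   3.7435 -23.7735] [ 0.8225 -0.5341 -0.1245] 0.023685171606308807
handle [ 304   91   66   33 1055] top z 0.33607543385852123 axis [0.0684 0.9977] len 0.10893463965307017 centre [0.5786 0.1085] raycentre [0.5888 0.1068 0.3231]
```

Call:
servo_tool --plan '[[[0,0,0],0],[[0,0,0],0],[[0,0,0],0],[[0,0,0],0],[[0,0,0],0]]'

```text
clock: 20.9
ee_pos: [0.5736, 0.1083, 0.3037]
tool_rot: [[0.995, -0.079, 0.061], [-0.062, -0.009, 0.998], [-0.079, -0.997, -0.014]]
ft_force: [0.3, 4.0, -26.0]
width: 0.0238
```

```bash
python3 - <<'E'
from m import *
o=r.get_obs(); print(o['ee_pos'],o['ft_force'],o['width'])
a=snap('scene')[0]['color']; b=cv2.imread('pics/scene1.png')[:,:,::-1]
cv2.imwrite('pics/both4.png',np.hstack([cv2.resize(x[70:320,210:480],(400,370)) for x in(b,a)])[:,:,::-1])
E
```

```text
[0.5736 0.1083 0.3037] [  0.311    4.0003 -26.003 ] 0.023833586603119856
```

View pics/both4.png

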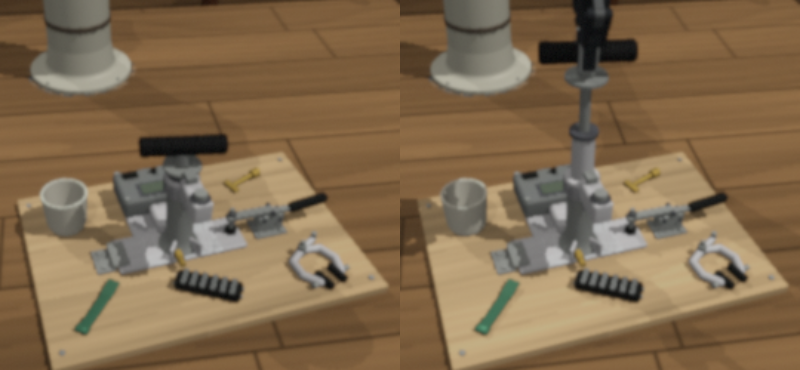

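Both sections (rod and sleeve) are out, the handle is held, and the bystanders sit where they did before. I'm handing in.

```bash
python3 -c "
from workcell import r
print(r.hand_in())"
```

```text
the job is handed in; nothing more can be done
None
```

The pump is ready for its first stroke and the job is handed in at about 21 s of the 54 s allowed. The arm is still holding the handle at full stretch.

- **Keys:** I pressed the power key to 8.6 N, then the zero key to 9.4 N. Both are well past the 3.5 N for fully down, and I let each one up again. The units key was not touched.
- **Release button:** I pressed it to 7.4 N, against about 4.5 N for fully down. The handle sprang up about 14 mm, which two cameras showed.
- **Handle:** I gripped the bar at 90 N and drew it up about 117 mm, past the first stop. The pull then jumped from 9 to about 24–26 N at the second stop. The final picture shows both sections out, the grip holding, and the loose items where they were at the start.

**Checks that were off:**
- **Wrong turn:** I first turned the wrist the wrong way and joint 7 ran to its range limit, reading -147.27° against -147.41°. It did this in free space and touched nothing. It left the tool tilted about 4.5° for the rest of the job, which lies across the round bar.
- **Grip width:** The gripper reads 23.6 mm on the nominal 26 mm bar, but I saw no slip.
- **Handle height:** The camera puts it at about 0.323 m where 0.320 m was expected, close to the 2 mm calibration limit.

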